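Probe follows a coasting rotary table

TASK

Check that the air-bearing rotary table runs freely: take the yellow speed probe out of its blue holder, use the probe to push the table round (it has a blue knob for that) so that it coasts by itself at about ten turns a minute (either way round, never faster than about seventeen), and then, while it coasts untouched, keep the probe's nose two or three centimetres above the red mark, following it round for at least 6 seconds without a break. Touch the rotary table with nothing but the probe; the ring gauge on it must stay centred and everything else stay where it is; finish still holding the probe in the gripper, raised clear above the rotary table's knob and touching nothing, with the table left as it is.

Things in the scene. Friction and masses are not known exactly. Their poses are not given: they have to be found in the camera images.
- probe: loose speed probe, upright cylinder 28 mm in diameter, 110 mm long, 120 g: black rubber nose (lowest 20 mm), yellow barrel, black cap 24 mm in diameter (top 8 mm). Origin at the centre of the nose's end face, its bottom, z up. Stands in the holder's hole, nose 5 mm above the work surface, 70 mm of it free above the holder. Grip it high (e.g. TCP 80 mm above the nose) and keep it upright
- probe_nose (a point): centre of the probe's nose end face (same point as probe)
- holder: blue block 70 x 70 x 45 mm, fixed to the work surface, with a round hole 33 mm in diameter and 40 mm deep in its middle, open at the top. Origin at the centre of its underside
- rotary_base: rotary table: white square foot 200 x 200 mm, dark round bearing housing, and on it the round aluminium table plate (260 mm in diameter, 20 mm thick, its top 76 mm above the work surface) which turns with almost no friction about a vertical axis, without stops. The foot is fixed. Origin at the centre of the foot's underside, z up
- axis (a point): the rotary table's axis at the height of the plate's top face, 76 mm above the work surface; fixed, z up
- rotor (a joint): angle of the table plate, rad, growing counter-clockwise seen from above, not limited or wrapped. Plate 2.5 kg nominal (differs by up to 30 %), inertia with ring gauge about 0.023 kg m2; bearing friction nominally 0.0005 N m plus 0.0007 N m per rad/s: from 1 rad/s it slows to about 0.6 in 8 s
- mark (a point): the red disc, 34 mm in diameter, flush on the plate's top face, 105 mm from the axis, diametrically across from the knob; this point is its centre and turns with the plate
- knob (a point): the blue upright knob on the plate, 20 mm in diameter and 40 mm tall, 105 mm from the axis; this point is the centre of its top, 116 mm above the work surface, and turns with the plate
- ring_gauge: steel ring gauge, outside 100 mm, bore 60 mm, 25 mm high, 0.9 kg, lying loose and centred on the table plate. Origin at the centre of its underside
- vblock: dark steel V-block 70 x 60 x 50 mm, 0.9 kg, loose on the work surface (bystander). Origin at the centre of its underside
- mouse: black computer mouse, 100 x 60 mm, 33 mm high (bystander). Origin at the centre of its underside
- spare_ring_a: spare steel ring gauge, outside 80 mm, 22 mm high, in the blue tray (bystander). Origin at the centre of its underside
- spare_ring_b: spare brass ring gauge, outside 70 mm, 22 mm high, in the blue tray (bystander). Origin at the centre of its underside
There are look-alikes about, which are no part of the job. What is shaped like the probe but brown is not meant. What is shaped like the ring_gauge but orange is not meant.

How it is judged:
On the way, in this order (a step that is already met when the one before it is completed fails the run):
1. the probe is lifted out of its holder in the gripper (contact force between the fingers and probe above 2 N and z of probe_nose in the frame of holder above 0.055 m), for 0.2 s.
2. the table coasts by itself, untouched, at 0.5 to 1.8 rad/s (contact force between the fingers and probe above 2 N and (velocity of joint rotor above 0.5 rad/s or velocity of joint rotor below -0.5 rad/s) and contact force between each of probe, the fingers, the arm and rotary_base below 0.2 N), for 0.2 s.
3. for 6 s the nose stays within 25 mm (horizontally) of the red mark, 5 to 60 mm above it, while the table keeps turning at more than 0.25 rad/s, untouched (contact force between the fingers and probe above 2 N and (velocity of joint rotor above 0.25 rad/s or velocity of joint rotor below -0.25 rad/s) and horizontal distance between probe_nose and mark below 0.025 m and z of probe_nose in the frame of axis between 0.005 and 0.06 m and contact force between each of probe, the fingers, the arm and rotary_base below 0.2 N), for 6 s.
At the end, for the whole second after the job is handed in: the probe is held in the gripper, upright within 0.35 rad, its nose more than 45 mm above the table plate, touching only the fingers; the rotary table is untouched (coasting or at rest) and the ring gauge lies within 12 mm of the axis (contact force between the fingers and probe above 2 N and z of probe_nose in the frame of axis above 0.045 m and angle between probe's own z axis and vertical below 0.35 rad and contact force between probe and holder below 0.1 N and contact force between probe and vblock below 0.1 N and contact force between probe and ring_gauge below 0.1 N and contact force between each of probe, the fingers, the arm and rotary_base below 0.2 N and horizontal distance between ring_gauge and axis below 0.012 m); the arm keeps its last pose, push and grip.
It fails at once if the gripper or arm itself pushes on the rotary table (contact force between any of the fingers, the arm and rotary_base above 1 N).
It fails at once if the table is spun faster than 1.8 rad/s (17 turns a minute) (velocity of joint rotor above 1.8 rad/s or velocity of joint rotor below -1.8 rad/s).
It fails at once if the ring gauge is pushed off centre by more than 12 mm (horizontal distance between ring_gauge and axis above 0.012 m).
It fails at once if the ring gauge is struck by the probe or gripper (contact force between any of probe, the fingers, the arm and ring_gauge above 3 N).
It fails at once if a bystander is moved by more than 20 mm (distance of any of vblock, mouse, spare_ring_a, spare_ring_b from where it was at the start of the episode above 0.02 m).
It also fails if it takes over 53 s, if anything falls off the work surface, if the arm or the gripper's body presses on something with over 40 N, if the wrist force passes 120 N, or if a joint passes its speed limit or range.

ROBOT

A 6-joint arm with a two-finger parallel gripper is mounted at the origin on the work surface. World frame = base frame: x ahead of the robot, y to its left, z up, the work surface at z = 0. Lengths are in m, angles in rad, forces in N, time in s.
With the tool pointing down it reaches from about 0.275 to 0.725 m from the base axis. Payload 15.9 kg.
Tool frame: the origin (TCP) lies between the finger pads, 19 mm behind the fingertips; this is the grasp point; z points along the fingers, y is the line along which they close (so a half turn about z gives the same grasp; the last joint's range is limited). The gripper opens to 85 mm and grips with 20 to 120 N. Pads are 22 mm wide; open, the fingers measure 114 mm over their backs; the gripper's body (76 mm by 85 mm) begins 54 mm behind the grasp point. The pads swing forward as they close: fully open they stand 13 mm farther back than shut.
Start: joints at [1.268, 0.213, -0.034, 1.323, 0, 1.571], TCP at [0.149, 0.477, 0.25] pointing down, gripper open.
Joint ranges: [-2.98, 2.98], [-0.74, 1.72], [-1.14, 1.35], [-2.1, 2.04], [-1.57, 1.44], [-3.14, 3.14]. Speed limits (rad/s): [1.89, 1.89, 2.39, 2.57, 3.14, 3.14].

INTERFACE

Orientations are given as a unit quaternion [w, x, y, z].
In Python, from station import manip, viewer gives the robot as it stands.
- The arm moves only by the shell command python3 -m jog 'ROWS'. ROWS is JSON, a list of rows, each a list of 3 entries, a list of its own where there are three numbers: the shift along the tool's x, y, z in mm, then the turn, a rotation vector about the tool's x, y, z in degrees, then the finger opening in mm, from 0 to 85.4. In form: [[[dx, dy, dz], [ax, ay, az], hand], ...]. A call has 1 to 8 rows; each row is the pose to reach, as a shift and turn from the pose commanded when the call began, along the tool's axes at that moment; what a row does not reach only later rows make up. A row lasts 1/12 s, in which the tool goes at most 41.7 mm and 7.16 degrees, less where a joint would pass 70% of its speed; a pose out of reach is approached as far as the arm can. A call with a gripper value outside its range is refused whole. The fingers move at their own pace and stop on an object; the grip force is fixed at half the most. Time passes only in rows, so rows that repeat a pose let the fingers close. It gives the time, the measured TCP pose, the force, the opening and the grip force at its end, in the units of the state.
- manip.state(): the state, without advancing time (a new reading comes with each control period).
- viewer.read_camera(name): name is "scene" or "top"; returns the picture (480x640x3 uint8, red, green, blue); there is no depth.
- viewer.camera_info(name): a dict with "K" (3x3 intrinsics, pixels), "k1" (the pictures are not rectified: a ray, as slopes to the right and down, at radius r is drawn at 1 + k1 r^2 times it, then the intrinsics apply), "T" (4x4, takes a point from camera to world coordinates). Camera axes: x right, y up, looking along -z (the intrinsics and any distortion apply to the point x, -y, -z); pixel columns grow to the right and rows downward; lengths in m; the calibration is good to about 2 mm. A picture is of the moment at which its call begins. camera_info takes no time and is no camera call.
- manip.hand_in(): hands the job in; it is judged then, once.
The state is a dict: "clock": time; "joint_pos": joint angles; "qd": joint speeds; "tau": joint torques, N m; "tcp_pos": TCP position; "tcp_rot": TCP orientation; "wrist_force": force on the tool from outside, world axes, zero at the start; "ft_torque": the same for the moment, N m; "width": finger opening in m; "grasp_force": force on a finger pad.
Only numpy, scipy, OpenCV 4.12 (cv2) and the standard library are available. Lean on these libraries where they do the work, as an engineer would, in place of code of your own. Each camera call takes 0.05 s, during which the arm holds its last target. There are 200 camera calls.

## Working session

There is one attempt and no reset: what is moved stays moved. The work goes in short steps, Python scripts to look and compute and a shell command to move; the robot and the scene stay as the last step left them, time stands still between calls to the robot, and variables do not carry over. Pictures are saved under pics/ and viewed, at most 10 in all, crops included, and the job is handed in when it is done.

```bash
ls; mkdir -p pics; python3 - <<'E'
from station import manip, viewer
import cv2
print(manip.state())
for n in("scene","top"):
    i=viewer.camera_info(n); print(n,i)
    cv2.imwrite(f"pics/{n}0.png",viewer.read_camera(n)[:,:,::-1])
E
```

```text
pics
{'clock': 0.0, 'joint_pos': array([ 1.26796385e+00,  2.13357563e-01, -3.50347051e-02,  1.32353340e+00,
        2.68123206e-05,  1.57075813e+00]), 'qd': array([ 0.00031742, -0.00159637,  0.00014696, -0.00036426, -0.00138228,
       -0.00185314]), 'tau': array([ 4.17086912e-04, -6.86154199e+01,  4.87118483e+01,  1.75495574e-02,
       -4.37071537e-05, -1.87198054e-05]), 'tcp_pos': array([0.14900834, 0.47694117, 0.24952514]), 'tcp_rot': array([-9.84371918e-05,  1.50819418e-01,  9.88561169e-01, -5.56184774e-04]), 'wrist_force': array([ 0.16984983,  0.97435683, -0.42165018]), 'ft_torque': array([-0.02601789,  0.02361822, -0.05697548]), 'grasp_force': 0.0, 'width': 0.0854599748588405}
scene {'K': array([[503.06568424,   0.        , 320.71090903],
       [  0.        , 503.06568424, 232.26790596],
       [  0.        ,   0.        ,   1.        ]]), 'k1': -0.08596531860282915, 'T': array([[-0.48986669, -0.61081185,  0.62204462,  1.18247428],
       [ 0.87178155, -0.33891538,  0.35374185,  0.31983012],
       [-0.00524922,  0.71557337,  0.69851786,  0.7961413 ],
       [ 0.        ,  0.        ,  0.        ,  1.        ]])}
top {'K': array([[470.88613716,   0.        , 313.43813074],
       [  0.        , 470.88613716, 245.06911512],
       [  0.        ,   0.        ,   1.        ]]), 'k1': 0.03170114804298896, 'T': array([[ 1.95966618e-02,  9.80622093e-01, -1.94926351e-01,
         3.59119402e-01],
       [-9.99796497e-01,  2.01542649e-02,  8.77477870e-04,
        -4.10083844e-03],
       [ 4.78907149e-03,  1.94869487e-01,  9.80817490e-01,
         1.11034338e+00],
       [ 0.00000000e+00,  0.00000000e+00,  0.00000000e+00,
         1.00000000e+00]])}
```

View pics/scene0.png

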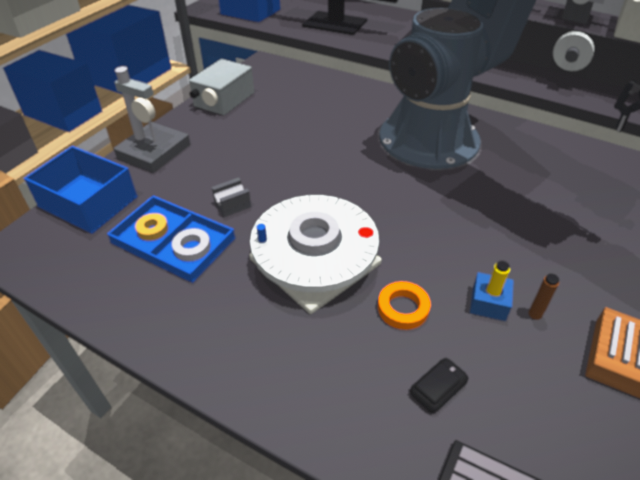

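View pics/top0.png

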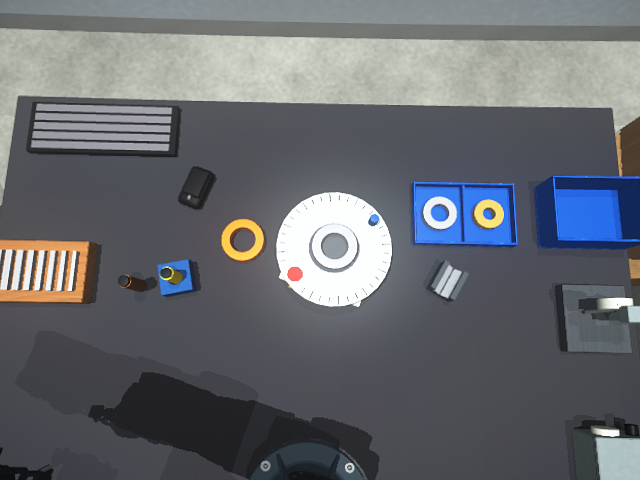

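The top view shows the plate centre near (334,249), mark (295,274), knob (374,219) and probe cap (166,272). In the scene view the probe is at (500,278), mark (366,232), knob (262,233).

```bash
cat > h.py <<'E'
from station import manip, viewer
import cv2, numpy as np
from scipy.spatial.transform import Rotation as R
def ray(n,uv):
    i=viewer.camera_info(n);K=i["K"];D=np.array([i["k1"],0,0,0,0.])
    p=cv2.undistortPoints(np.array([[uv]],float),K,D)[0,0]
    T=i["T"]; return T[:3,3],T[:3,:3]@np.array([p[0],-p[1],-1])
def plane(n,uv,z):
    o,d=ray(n,uv);return o+d*(z-o[2])/d[2]
def tri(a,b):
    o1,d1=ray("scene",a);o2,d2=ray("top",b)
    s=np.linalg.lstsq(np.c_[d1,-d2],o2-o1,rcond=None)[0]
    p,q=o1+s[0]*d1,o2+s[1]*d2
    return (p+q)/2,np.linalg.norm(p-q)
def blobs(im,lo,hi,box=None,mn=15):
    h=cv2.cvtColor(im,cv2.COLOR_RGB2HSV);m=cv2.inRange(h,lo,hi)
    if box: k=np.zeros_like(m);k[box[1]:box[3],box[0]:box[2]]=1;m=m*k
    n,_,s,c=cv2.connectedComponentsWithStats(m)
    return m,[(c[i].round(1),s[i]) for i in range(1,n) if s[i,4]>=mn]
RED=((0,180,120),(5,255,255));BLUE=((100,150,60),(125,255,255));YEL=((24,150,100),(34,255,255))
E
python3 - <<'E'
from h import *
S=viewer.read_camera("scene");T=viewer.read_camera("top")
for nm,c,bs,bt in(("red",RED,(240,190,390,300),(270,180,400,310)),("knob",BLUE,(240,190,390,300),(270,180,400,310)),
  ("yel",YEL,(460,240,530,330),(140,240,210,310)),("hold",BLUE,(460,240,530,330),(140,240,210,310)),
  ("cap",((0,0,0),(180,255,45)),(490,258,513,276),(155,262,180,285)),
  ("plate",((0,0,170),(180,40,255)),(240,190,390,300),(270,180,400,310))):
    print(nm,"S",blobs(S,*c,bs)[1],"T",blobs(T,*c,bt)[1])
a=cv2.resize(S[240:330,450:570],None,fx=4,fy=4,interpolation=cv2.INTER_CUBIC)
b=cv2.resize(T[240:310,130:220],None,fx=4,fy=4,interpolation=cv2.INTER_CUBIC)
c=np.zeros((700,500,3),np.uint8)
c[:360,:480]=a;c[360:640,:360]=b
cv2.imwrite("pics/c1.png",cv2.resize(c[:640],(468,600))[:,:,::-1])
E
```

```text
red S [(array([365.4, 231.9]), array([359, 228,  14,   9,  91], dtype=int32))] T []
knob S [(array([261.3, 232.1]), array([258, 224,   7,  18, 105], dtype=int32))] T [(array([374.2, 217.9]), array([370, 214,   9,   9,  51], dtype=int32))]
yel S [(array([497.1, 280.5]), array([487, 264,  23,  31, 356], dtype=int32))] T [(array([174.2, 276.8]), array([164, 268,  18,  16, 135], dtype=int32))]
hold S [(array([490.9, 298.7]), array([ 471,  273,   42,   47, 1169], dtype=int32))] T [(array([176.5, 278.1]), array([158, 260,  35,  36, 692], dtype=int32))]
cap S [] T []
plate S [(array([314.9, 241.2]), array([ 250,  195,  131,   92, 8051], dtype=int32))] T [(array([333.8, 248.9]), array([ 276,  192,  116,  115, 9294], dtype=int32))]
```

View pics/c1.png

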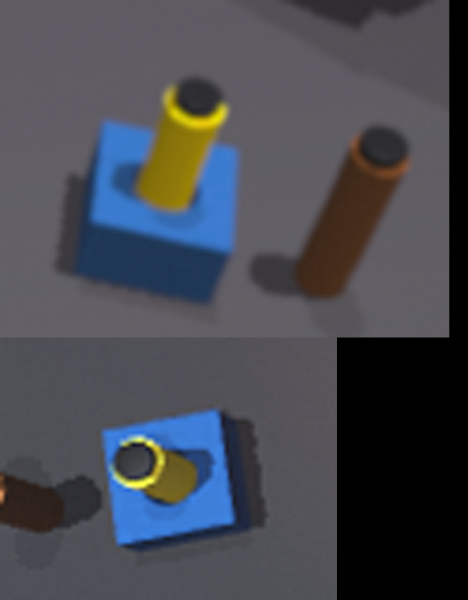

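The crop shows the probe cap at scene (503.4,265.9) and top (166.5,273.2). All four corners of the holder's top face are also clear in both views.

```bash
python3 - <<'E'
from h import *
print("cap",tri((503.4,265.9),(166.5,273.2)))
f=3.744
s=[(105,122),(238,150),(232,250),(92,213)];t=[(104,432),(218,411),(235,524),(118,546)]
s=[(x/f+449.6,y/3.75+239.6) for x,y in s];t=[(x/f+129.6,(y-337.5)/3.75+239.6) for x,y in t]
ps=[plane("scene",q,.045) for q in s];pt=[plane("top",q,.045) for q in t]
print("hold",np.mean(ps,0),np.mean(pt,0));print(np.round(ps,3),np.round(pt,3))
print("holdtri",tri(np.mean(s,0),np.mean(t,0)))
T=viewer.read_camera("top");S=viewer.read_camera("scene")
h=cv2.cvtColor(T,cv2.COLOR_RGB2HSV);print(h[274,295],h[272,297])
m,rt=blobs(T,(0,150,100),(10,255,255),(270,180,400,310),5);m2,rt2=blobs(T,(170,150,100),(180,255,255),(270,180,400,310),5);print(rt,rt2)
m=m|m2;y,x=np.nonzero(m);mt=(x.mean(),y.mean());print(mt)
print("mark",tri((365.4,231.9),mt),plane("top",mt,.076))
print("knob S",plane("scene",(261.8,225.8),.116),"T",plane("top",(374.2,217.9),.112))
# plate circle from top
m,_=blobs(T,(0,0,170),(180,60,255),(270,180,400,310))
for n,im,b in(("top",T,(270,180,400,310)),("scene",S,(240,190,390,300))):
    m,_=blobs(im,(0,0,150),(180,60,255),b)
    c=max(cv2.findContours(m,cv2.RETR_EXTERNAL,cv2.CHAIN_APPROX_NONE)[0],key=len)[:,0]
    P=np.array([plane(n,q,.076)[:2] for q in c]);A=np.c_[2*P,np.ones(len(P))];k=np.ones(len(P),bool)
    for _ in range(8):
        v=np.linalg.lstsq(A[k],(P[k]**2).sum(1),rcond=None)[0];r=np.sqrt(v[2]+v[:2]@v[:2])
        k=abs(np.hypot(*(P-v[:2]).T)-r)<.003
    print(n,v[:2],r,k.sum(),len(k))
E
```

```text
cap (array([0.48949917, 0.30824459, 0.11283236]), np.float64(0.004577575540316084))
hold [0.48609313 0.30867982 0.045     ] [0.49054796 0.30786387 0.045     ]
[[0.461 0.268 0.045]
 [0.446 0.336 0.045]
 [0.513 0.35  0.045]
 [0.524 0.28  0.045]] [[0.518 0.349 0.045]
 [0.532 0.281 0.045]
 [0.463 0.266 0.045]
 [0.449 0.335 0.045]]
holdtri (array([0.4897481 , 0.30810655, 0.04764972]), np.float64(0.0019508316738642436))
[  1 141 252] [  1 138 253]
[(array([290.5, 275.4]), array([288, 268,   9,  13,  17], dtype=int32))] []
(np.float64(291.23809523809524), np.float64(273.8095238095238))
mark (array([0.49938341, 0.03965855, 0.08100727]), np.float64(0.006283616175070779)) [0.4988763  0.04279601 0.076     ]
knob S [ 0.61710816 -0.13477081  0.116     ] T [ 0.62081832 -0.1366463   0.112     ]
top [ 0.56002499 -0.05013079] 0.12920689669799615 314 333
scene [ 0.55771825 -0.05083635] 0.13116714543383887 314 330
```

```bash
cat > st.py <<'E'
from h import *
s=manip.state();M=R.from_quat(np.roll(s["tcp_rot"],-1)).as_matrix()
print(round(s["clock"],3),s["tcp_pos"].round(4),"y-ang",np.degrees(np.arctan2(M[1,1],M[0,1])).round(2),"z",M[:,2].round(3),s["width"].round(4),s["grasp_force"].round(1),s["wrist_force"].round(1))
E
python3 -m jog '[[[-375,-60,0],[0,0,72.65],85],[[-375,-60,0],[0,0,72.65],85],[[-375,-60,0],[0,0,72.65],85],[[-375,-60,0],[0,0,72.65],85],[[-375,-60,0],[0,0,72.65],85],[[-375,-60,0],[0,0,72.65],85],[[-375,-60,0],[0,0,72.65],85],[[-375,-60,0],[0,0,72.65],85]]'; python3 st.py
```

```text
clock: 0.97
tcp_pos: [0.4492, 0.3274, 0.2501]
tcp_rot: [0.0, 0.609, 0.793, 0.0]
wrist_force: [-0.4, 0.6, 1.1]
width: 0.0852
grasp_force: 0.0Traceback (most recent call last):
  File "st.py", line 3, in <module>
    print(round(s["clock"],3),s["tcp_pos"].round(4),"y-ang",np.degrees(np.arctan2(M[1,1],M[0,1])).round(2),"z",M[:,2].round(3),s["width"].round(4),s["grasp_force"].round(1),s["wrist_force"].round(1))
                                                                                                                               ^^^^^^^^^^^^^^^^
AttributeError: 'float' object has no attribute 'round'
```

```bash
sed -i 's/s\["width"\].round(4),s\["grasp_force"\].round(1)/round(s["width"],4),round(s["grasp_force"],1)/' st.py
python3 -m jog '[[[-29,33.5,30],[0,0,15.3],85],[[-29,33.5,60],[0,0,15.3],85],[[-29,33.5,60],[0,0,15.3],85],[[-29,33.5,60],[0,0,15.3],85],[[-29,33.5,60],[0,0,15.3],85]]'; python3 st.py;  python3 - <<'E'
from h import *
cv2.imwrite("pics/t2.png",cv2.resize(viewer.read_camera("top")[200:320,90:250],None,fx=3,fy=3)[:,:,::-1])
E
```

```text
clock: 1.38
tcp_pos: [0.4872, 0.3103, 0.1913]
tcp_rot: [-0.0, 0.705, 0.709, 0.0]
wrist_force: [0.2, 1.4, 1.0]
width: 0.085
grasp_force: 0.0
1.383 [0.4872 0.3103 0.1913] y-ang 0.26 z [ 0.001  0.001 -1.   ] 0.085 0.0 [0.2 1.4 1. ]
```

View pics/t2.png

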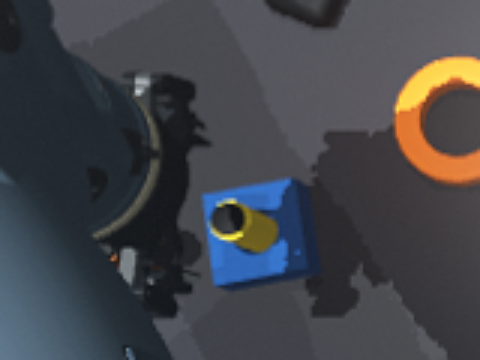

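The open gripper hangs just above and around the probe; perspective draws it to the left, and the probe and holder have not been touched. I'll descend and close.

```bash

python3 -m jog '[[[-2.3,2,35],[0,0,0],85],[[-2.3,2,70],[0,0,0],85],[[-2.3,2,95],[0,0,0],85],[[-2.3,2,105],[0,0,0],85],[[-2.3,2,105],[0,0,0],85]]' >/dev/null; python3 st.py
python3 -m jog '[[[0,0,0],[0,0,0],20],[[0,0,0],[0,0,0],20],[[0,0,0],[0,0,0],20],[[0,0,0],[0,0,0],20],[[0,0,0],[0,0,0],20],[[0,0,0],[0,0,0],20]]'>/dev/null; python3 st.py
python3 -m jog '[[[0,0,0],[0,0,0],20],[[0,0,0],[0,0,0],20],[[0,0,0],[0,0,0],20],[[0,0,0],[0,0,0],20]]'>/dev/null; python3 st.py
```

```text
1.85 [0.4885 0.3078 0.0846] y-ang 0.2 z [-0.001 -0.001 -1.   ] 0.0852 0.0 [-1.3  0.2  0.6]
2.35 [0.4903 0.3078 0.0862] y-ang 0.05 z [ 0.002  0.001 -1.   ] 0.0268 58.4 [ 1.3 -0.4  8.1]
2.683 [0.4903 0.3078 0.0862] y-ang 0.06 z [ 0.002  0.001 -1.   ] 0.0268 58.4 [ 0.5 -0.7  8.3]
```

```bash

python3 -m jog '[[[0,0,-20],[0,0,0],20],[[0,0,-60],[0,0,0],20],[[0,0,-100],[0,0,0],20],[[0,0,-140],[0,0,0],20],[[0,0,-160],[0,0,0],20],[[0,0,-160],[0,0,0],20]]' >/dev/null; python3 st.py
python3 -m jog '[[[-460,96,0],[0,0,0],20],[[-460,96,0],[0,0,0],20],[[-460,96,0],[0,0,0],20],[[-460,96,0],[0,0,0],20],[[-460,96,0],[0,0,0],20],[[-460,96,0],[0,0,0],20],[[-460,96,0],[0,0,0],20],[[-460,96,0],[0,0,0],20]]'>/dev/null; python3 st.py; python3 - <<'E'
from h import *
for n in("scene","top"):cv2.imwrite(f"pics/{n}3.png",viewer.read_camera(n)[:,:,::-1])
E
```

```text
3.183 [0.4911 0.3084 0.2504] y-ang 0.05 z [ 0.006  0.004 -1.   ] 0.0271 60.3 [ 0.9  1.8 -1.4]
3.85 [ 0.5576 -0.0209  0.2444] y-ang 0.06 z [-0.001  0.    -1.   ] 0.0269 60.2 [ 2.   0.8 -0.6]
```

View pics/scene3.png

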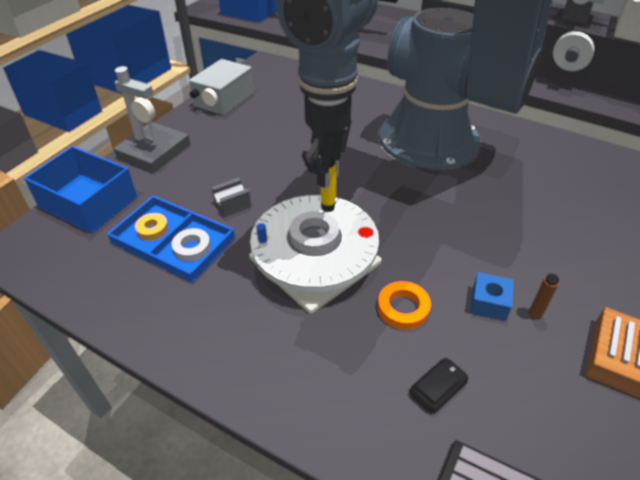

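The probe is upright in the gripper above the ring gauge, and the knob (262,233) and mark (366,232) have not moved. I'll go on to the spot beside the knob.

```bash

python3 -m jog '[[[-132,28,0],[0,0,0],20],[[-132,28,0],[0,0,0],20],[[-132,28,0],[0,0,0],20],[[-132,28,0],[0,0,0],20],[[-132,28,0],[0,0,0],20],[[-132,28,0],[0,0,0],20]]' >/dev/null; python3 st.py
python3 -m jog '[[[0,0,35],[0,0,0],20],[[0,0,60],[0,0,0],20],[[0,0,76],[0,0,0],20],[[0,0,80],[0,0,0],20],[[0,0,80],[0,0,0],20]]'>/dev/null; python3 st.py; python3 - <<'E'
from h import *
a=viewer.read_camera("scene");b=viewer.read_camera("top")
c=np.vstack([cv2.resize(a[150:320,220:400],(540,510))[:300],cv2.resize(b[180:310,270:400],(540,540))[:300]])
cv2.imwrite(f"pics/c4.png",c[:,:,::-1])
B=(240,190,390,300)
m,k=blobs(a,*BLUE,B);print(k, [plane("scene",(262,226),.116)])
m,k=blobs(a,(0,120,120),(6,255,255),B);print(k,[plane("scene",q[0],.076) for q in k])
print(blobs(a,*YEL,(240,120,390,300))[1],blobs(a,(0,0,0),(180,255,45),(270,180,300,260))[1])
E
```

```text
4.45 [ 0.5858 -0.1511  0.2441] y-ang -0.02 z [-0.001  0.001 -1.   ] 0.0266 60.3 [-0.1  0.5 -1.3]
4.867 [ 0.5853 -0.1494  0.1642] y-ang 0.13 z [-0.002  0.001 -1.   ] 0.0267 60.4 [ 0.1 -0.9 -1.9]
[(array([261.5, 231.3]), array([257, 223,  10,  19, 132], dtype=int32))] [array([ 0.61739076, -0.13410478,  0.116     ])]
[(array([365.3, 231.9]), array([358, 227,  15,  11, 119], dtype=int32))] [array([0.495862  , 0.03457437, 0.076     ])]
[(array([265.7, 206.6]), array([258, 187,  13,  36, 303], dtype=int32))] []
```

View pics/c4.png

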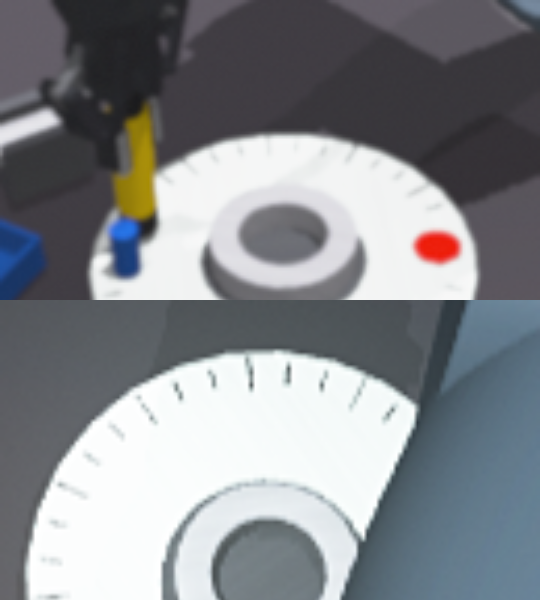

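The nose is low beside the knob, behind it for a counter-clockwise push, with a gap of about 13 mm. I'll close the gap first.

```bash

python3 -m jog '[[[0.3,5,-5],[0,0,0],20],[[0.7,10,-5],[0,0,0],20],[[0.7,10.8,-5],[0,0,0],20],[[0.7,10.8,-5],[0,0,0],20]]' >/dev/null; python3 st.py
```

```text
5.3 [ 0.5975 -0.15    0.1705] y-ang 0.07 z [ 0.001 -0.    -1.   ] 0.0264 60.4 [ 0.2 -0.5 -1.8]
```

```bash
cat > w.py <<'E'
from h import *
import sys
AX=np.array([.5577,-.0508])
def look():
    t=manip.state()["clock"];a=viewer.read_camera("scene");B=(235,180,395,300);o=[t]
    m,k=blobs(a,(0,120,120),(6,255,255),B,20)
    if k:
        q=max(k,key=lambda z:z[1][4]);p=plane("scene",q[0],.076)[:2]-AX;o+=["mark",np.degrees(np.arctan2(p[1],p[0])).round(1),(np.hypot(*p)*1e3).round(),q[1][4]]
    m,k=blobs(a,*BLUE,B,20)
    if k:
        q=max(k,key=lambda z:z[1][4]);p=plane("scene",q[0],.098)[:2]-AX;o+=["knob",np.degrees(np.arctan2(p[1],p[0])).round(1),(np.hypot(*p)*1e3).round(),q[1][4]]
    print(*o);return a
if __name__=="__main__": a=look();cv2.imwrite(f"pics/w{manip.state()['clock']:.2f}.png",a[:,:,::-1])
E
python3 w.py
python3 -m jog '[[[0.7,1.9,0],[0,0,0],20],[[1.8,4.6,0],[0,0,0],20],[[3.5,8.3,0],[0,0,0],20],[[5.7,12.7,0],[0,0,0],20],[[8.7,17.9,0],[0,0,0],20],[[12.5,23.8,0],[0,0,0],20],[[17.1,29.7,0],[0,0,0],20],[[22.4,35.8,0],[0,0,0],20]]' >/dev/null; python3 st.py; python3 w.py
python3 -m jog '[[[0,0,0],[0,0,0],20],[[0,0,-40],[0,0,0],20]]' >/dev/null; python3 st.py; python3 w.py
```

```text
5.3 mark 125.9 105.0 119 knob -56.3 105.0 132
6.017 [ 0.6334 -0.1271  0.1699] y-ang 0.05 z [ 0.  0. -1.] 0.027 60.1 [ 1.  -0.3 -2. ]
6.0167 mark 147.9 106.0 103 knob -33.9 106.0 131
6.233 [ 0.6291 -0.1266  0.2026] y-ang 0.09 z [-0.013  0.002 -1.   ] 0.0268 60.0 [ 1.  -0.2 -2.4]
6.2333 mark 159.6 106.0 103 knob -21.3 105.0 118
```

```bash

python3 -m jog '[[[0,-40,-15],[0,0,0],20],[[0,-80,-15],[0,0,0],20],[[1,-120,-15],[0,0,0],20],[[1,-140,-15],[0,0,0],20],[[1,-148,-15],[0,0,0],20]]' >/dev/null; python3 st.py; python3 w.py
python3 -m jog '[[[0,0,20],[0,0,0],20],[[0,0,38],[0,0,0],20]]' >/dev/null; python3 st.py; python3 w.py; python3 - <<'E'
from h import *
s=manip.state();print(s["clock"],s["joint_pos"].round(2))
E
```

```text
6.7 [ 0.4819 -0.1268  0.2259] y-ang 0.02 z [ 0.001 -0.    -1.   ] 0.0266 60.5 [-0.5  0.8 -0.6]
6.7 mark -175.4 106.0 95 knob 4.1 105.0 124
6.917 [ 0.486  -0.1272  0.1876] y-ang 0.04 z [ 0.003 -0.001 -1.   ] 0.0265 60.5 [-0.4 -0.2 -2.5]
6.9167 mark -164.0 107.0 95 knob 15.3 105.0 124
6.9667 [-0.26  0.24 -0.17  1.16  0.    1.31]
```

```bash
cat > plan.py <<'E'
from h import *
from scipy.optimize import least_squares
import sys,json
AX=np.array([.5585,-.0505]);D=json.load(open("d.json"))
t=np.array([d[0] for d in D]);a=np.array([d[1] for d in D]);tr=t[0]
def th(x,tt):  # rad, ODE w'=-(c0+c1 w)
    c0,c1=.0217*x[2],.0304*x[2];s=np.asarray(tt)-tr
    return x[0]+(x[1]+c0/c1)*(1-np.exp(-c1*s))/c1-c0/c1*s
f=least_squares(lambda x:np.r_[(th(x,t)-np.radians(a))/.015,(x[2]-1)/.3],[np.radians(a[0]),.95,1])
s=manip.state();t0=s["clock"];x=f.x;p=s["tcp_pos"][:2]
g=lambda tt:float(th(x,tt))
print("fit",x.round(3),"res",np.degrees(f.fun[:-1]*.015).round(1),"w now",(g(t0+.01)-g(t0))/.01,"nose-mark mm",np.linalg.norm(p-AX-.105*np.array([np.cos(g(t0)),np.sin(g(t0))]))*1e3,"z",s["tcp_pos"][2]-.081-.076)
hold=np.radians(float(sys.argv[2])) if len(sys.argv)>2 else -9
for c in range(int(sys.argv[1])):
    r=[]
    for k in range(1,9):
        A=max(g(t0+(8*c+k)/12),hold);q=AX+.105*np.array([np.cos(A),np.sin(A)]);d=(q-p)*1e3;r.append([round(d[1]),round(d[0])])
    p=q;print(r,round(np.degrees(A)%360))
E
echo '[[6.0167,147],[6.2333,159.2],[6.7,184.4],[6.9167,195.6]]' > d.json; python3 plan.py 2 226.6
```

```text
fit [2.568 0.965 1.007] res [ 0.1 -0.1 -0.1  0.1] w now 0.9170203371961172 nose-mark mm 50.07887308267967 z 0.026692758746311218
[[0, 2], [0, 2], [0, 2], [0, 2], [0, 2], [0, 2], [-3, 5], [-7, 11]] 233
[[-4, 6], [-8, 13], [-12, 20], [-15, 27], [-17, 34], [-19, 41], [-20, 49], [-21, 56]] 266
```

```bash

python3 -m jog '[[[0,2,0],[0,0,0],20],[[0,2,0],[0,0,0],20],[[0,2,0],[0,0,0],20],[[0,2,0],[0,0,0],20],[[0,2,0],[0,0,0],20],[[0,2,0],[0,0,0],20],[[-3,5,0],[0,0,0],20],[[-7,11,0],[0,0,0],20]]' >/dev/null
python3 -m jog '[[[-4,6,0],[0,0,0],20],[[-8,13,0],[0,0,0],20],[[-12,20,0],[0,0,0],20],[[-15,27,0],[0,0,0],20],[[-17,34,0],[0,0,0],20],[[-19,41,0],[0,0,0],20],[[-20,49,0],[0,0,0],20],[[-21,56,0],[0,0,0],20]]' >/dev/null; python3 st.py; python3 w.py; python3 plan.py 2; ls pics
```

```text
8.3 [ 0.5526 -0.1548  0.187 ] y-ang 0.06 z [ 0.  0. -1.] 0.0266 60.5 [-0.5 -0.7 -1.9]
8.3 mark -95.3 106.0 97 knob 85.8 105.0 114
fit [2.568 0.965 1.007] res [ 0.1 -0.1 -0.1  0.1] w now 0.8493699488267836 nose-mark mm 2.206113116736812 z 0.02981218892992521
[[-1, 10], [0, 17], [1, 24], [3, 31], [5, 38], [7, 45], [10, 52], [14, 58]] 300
[[4, 6], [8, 12], [13, 17], [17, 22], [23, 27], [28, 31], [34, 35], [40, 39]] 331
c1.png
c4.png
scene0.png
scene3.png
t2.png
top0.png
top3.png
w5.35.png
w6.07.png
w6.28.png
w6.75.png
w6.97.png
w8.35.png
```

```bash

python3 -m jog '[[[-1,10,0],[0,0,0],20],[[0,17,0],[0,0,0],20],[[1,24,0],[0,0,0],20],[[3,31,0],[0,0,0],20],[[5,38,0],[0,0,0],20],[[7,45,0],[0,0,0],20],[[10,52,0],[0,0,0],20],[[14,58,0],[0,0,0],20]]' >/dev/null
python3 -m jog '[[[4,6,0],[0,0,0],20],[[8,12,0],[0,0,0],20],[[13,17,0],[0,0,0],20],[[17,22,0],[0,0,0],20],[[23,27,0],[0,0,0],20],[[28,31,0],[0,0,0],20],[[34,35,0],[0,0,0],20],[[40,39,0],[0,0,0],20]]' >/dev/null; python3 st.py; python3 w.py
echo '[[6.0167,147],[6.2333,159.2],[6.7,184.4],[6.9167,195.6],[8.3,265.2]]' > d.json; python3 plan.py 2
```

```text
9.683 [ 0.649 -0.1    0.187] y-ang 0.05 z [-0. -0. -1.] 0.0264 60.5 [-0.2  0.2 -1.1]
9.6833 mark -30.9 105.0 138 knob 152.3 109.0 131
fit [2.57  0.962 1.048] res [ 0.2 -0.1 -0.2  0.   0.1] w now 0.774410685246707 nose-mark mm 1.9902826803536176 z 0.029911996989209738
[[5, 4], [11, 7], [17, 9], [24, 11], [30, 12], [37, 13], [43, 14], [50, 14]] 1
[[6, 0], [13, -1], [19, -2], [25, -3], [32, -5], [37, -7], [43, -10], [49, -13]] 29
```

```bash

python3 -m jog '[[[5,4,0],[0,0,0],20],[[11,7,0],[0,0,0],20],[[17,9,0],[0,0,0],20],[[24,11,0],[0,0,0],20],[[30,12,0],[0,0,0],20],[[37,13,0],[0,0,0],20],[[43,14,0],[0,0,0],20],[[50,14,0],[0,0,0],20]]' >/dev/null
python3 -m jog '[[[6,0,0],[0,0,0],20],[[13,-1,0],[0,0,0],20],[[19,-2,0],[0,0,0],20],[[25,-3,0],[0,0,0],20],[[32,-5,0],[0,0,0],20],[[37,-7,0],[0,0,0],20],[[43,-10,0],[0,0,0],20],[[49,-13,0],[0,0,0],20]]' >/dev/null; python3 st.py; python3 w.py
echo '[[6.0167,147],[6.2333,159.2],[6.7,184.4],[6.9167,195.6],[8.3,265.2],[9.6833,330]]' > d.json; python3 plan.py 3
```

```text
11.067 [ 0.6492 -0.0011  0.187 ] y-ang 0.05 z [ 0. -0. -1.] 0.0267 60.5 [-0.7 -0.9 -1.3]
11.0667 mark 29.3 104.0 159
fit [2.57  0.96  1.009] res [ 0.2 -0.1 -0.2 -0.   0.2 -0.1] w now 0.7177538117115745 nose-mark mm 4.546155403753573 z 0.030149789903381075
[[10, -4], [15, -8], [19, -12], [24, -16], [28, -21], [32, -25], [36, -30], [39, -35]] 58
[[3, -5], [6, -11], [8, -16], [10, -22], [12, -27], [13, -33], [14, -39], [15, -44]] 84
[[0, -6], [1, -11], [0, -17], [0, -23], [-1, -28], [-2, -34], [-3, -39], [-5, -45]] 109
```

```bash

python3 -m jog '[[[10,-4,0],[0,0,0],20],[[15,-8,0],[0,0,0],20],[[19,-12,0],[0,0,0],20],[[24,-16,0],[0,0,0],20],[[28,-21,0],[0,0,0],20],[[32,-25,0],[0,0,0],20],[[36,-30,0],[0,0,0],20],[[39,-35,0],[0,0,0],20]]' >/dev/null
python3 -m jog '[[[3,-5,0],[0,0,0],20],[[6,-11,0],[0,0,0],20],[[8,-16,0],[0,0,0],20],[[10,-22,0],[0,0,0],20],[[12,-27,0],[0,0,0],20],[[13,-33,0],[0,0,0],20],[[14,-39,0],[0,0,0],20],[[15,-44,0],[0,0,0],20]]' >/dev/null; python3 st.py; python3 w.py
echo '[[6.0167,147],[6.2333,159.2],[6.7,184.4],[6.9167,195.6],[8.3,265.2],[9.6833,330],[11.0667,388.8]]' > d.json; python3 plan.py 3
```

```text
12.45 [0.5698 0.0524 0.187 ] y-ang 0.05 z [-0. -0. -1.] 0.0264 60.5 [-0.6 -0.5 -1.2]
12.45 mark 85.2 104.0 139 knob -97.8 109.0 118
fit [2.569 0.963 1.049] res [ 0.2 -0.1 -0.2  0.   0.2 -0.2  0.1] w now 0.6500098329048853 nose-mark mm 2.1010810656595136 z 0.030133073377135916
[[2, -7], [2, -13], [2, -18], [1, -24], [0, -29], [-1, -35], [-2, -40], [-4, -45]] 109
[[-2, -5], [-4, -10], [-6, -15], [-9, -19], [-12, -24], [-15, -28], [-18, -32], [-22, -36]] 132
[[-4, -4], [-7, -7], [-11, -11], [-15, -14], [-19, -17], [-24, -19], [-28, -22], [-32, -24]] 155
```

```bash

python3 -m jog '[[[2,-7,0],[0,0,0],20],[[2,-13,0],[0,0,0],20],[[2,-18,0],[0,0,0],20],[[1,-24,0],[0,0,0],20],[[0,-29,0],[0,0,0],20],[[-1,-35,0],[0,0,0],20],[[-2,-40,0],[0,0,0],20],[[-4,-45,0],[0,0,0],20]]' >/dev/null
python3 -m jog '[[[-2,-5,0],[0,0,0],20],[[-4,-10,0],[0,0,0],20],[[-6,-15,0],[0,0,0],20],[[-9,-19,0],[0,0,0],20],[[-12,-24,0],[0,0,0],20],[[-15,-28,0],[0,0,0],20],[[-18,-32,0],[0,0,0],20],[[-22,-36,0],[0,0,0],20]]' >/dev/null; python3 st.py; python3 w.py
python3 -m jog '[[[-6,-5,0],[0,0,0],20],[[-9,-9,0],[0,0,0],20],[[-13,-12,0],[0,0,0],20],[[-17,-15,0],[0,0,0],20],[[-21,-18,0],[0,0,0],20],[[-26,-20,0],[0,0,0],20],[[-30,-23,0],[0,0,0],20],[[-34,-25,0],[0,0,0],20]]' >/dev/null; python3 st.py;python3 w.py
python3 -m jog '[[[0,0,-35],[0,0,0],20],[[0,0,-65],[0,0,0],20],[[0,0,-80],[0,0,0],20],[[0,0,-80],[0,0,0],20],[[0,0,-80],[0,0,0],20],[[0,0,-80],[0,0,0],20]]' >/dev/null; python3 st.py;python3 w.py; cp pics/w15* pics/fin.png; ls pics
```

```text
13.833 [0.4892 0.026  0.187 ] y-ang 0.06 z [ 0.  0. -1.] 0.0265 60.5 [ 0.  -0.3 -2.1]
13.8333 mark 135.4 107.0 102 knob -46.7 105.0 109
14.55 [ 0.4643 -0.0083  0.187 ] y-ang 0.05 z [ 0. -0. -1.] 0.027 60.5 [ 0.1  0.1 -1.4]
14.55 mark 159.0 108.0 96 knob -22.3 105.0 113
15.1 [ 0.4642 -0.0078  0.266 ] y-ang 0.05 z [-0.001  0.    -1.   ] 0.027 60.5 [-0.2  0.5 -2.3]
15.1 mark 175.9 106.0 103 knob -5.1 104.0 112
c1.png
c4.png
fin.png
scene0.png
scene3.png
t2.png
top0.png
top3.png
w11.12.png
w12.50.png
w13.88.png
w14.60.png
w15.15.png
w5.35.png
w6.07.png
w6.28.png
w6.75.png
w6.97.png
w8.35.png
w9.73.png
```

View pics/fin.png

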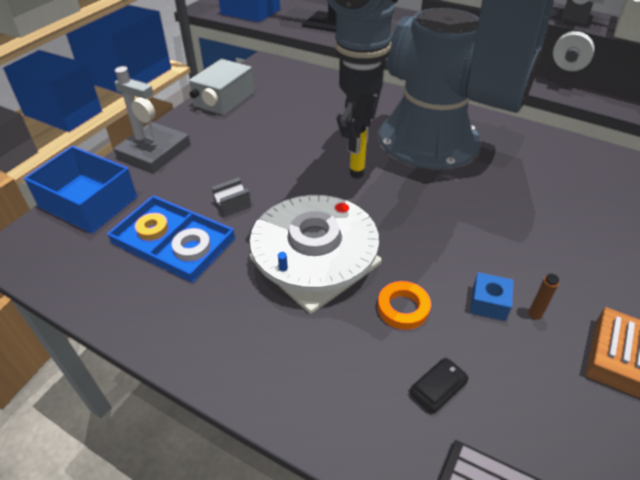

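The probe is held upright with its nose at (357,173), well above the knob. The ring gauge is still centred at (314,232) and everything else is where it was, so I'm handing in.

```bash
python3 -c "
from station import manip
print(manip.hand_in())"
```

```text
the job is handed in; nothing more can be done
None
```

The job is handed in with no verdict shown: by my camera and pose readings the table coasted at about 0.9 rad/s (nine turns a minute), the nose followed the red mark for about 7 s at roughly 30 mm above it, and the probe is still gripped, raised well clear of the knob.

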